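# Transfer camera optics to the inspection tray in reverse order

### The arm

A 6-joint arm with a two-finger parallel gripper is mounted at the origin on the work surface. World frame = base frame: x ahead of the robot, y to its left, z up, the work surface at z = 0. Lengths are in mm, angles in rad, forces in N, time in s.
With the tool pointing down it reaches from about 350 to 975 mm from the base axis. Payload 7.1 kg.
Tool frame: the origin (TCP) lies at the very end of the fingers, on their centre line; the grasp point (between the pads) lies 19 mm behind it; z points along the fingers, y is the line along which they close (so a half turn about z gives the same grasp; the last joint's range is limited). The gripper opens to 88 mm and grips with 3 to 60 N. Pads are 20 mm wide; open, the fingers measure 115 mm over their backs; the gripper's body (75 mm by 178 mm) begins 61 mm behind the grasp point.
Start: joints at [1.325, 0.423, 1.63, -0, 1.089, -0.019], TCP at [140.507, 608.985, 222.675] pointing down, gripper open.
Joint ranges: [-3, 3], [-0.9, 2.11], [0.09, 2.58], [-1.31, 4.45], [0.11, 2.69], [-2.54, 2.54]. Speed limits (rad/s): [2.39, 2.39, 3.01, 3.14, 3.14, 3.14].

### API

Orientations are given as a unit quaternion [x, y, z, w].
In Python, from station import readout, cams, sign_off gives the robot as it stands. The module is installed in compiled form; this text tells all that it offers.
- The arm moves only by the tool apply_moves, never from a script. Its argument "increments" is one flat list of numbers, 5 for each row, row after row: the shift along the world's x, y, z in a scale on which 1.0 is 100 cm, then the turn about the world's z in fractions of the full range, 1 being 2 pi rad, then the finger opening in cm, from 0 to 8.78. In form: [tx, ty, tz, turn, claw, tx, ty, tz, turn, claw, ...]. A call has exactly 10 rows; each row is the pose to reach, as a shift and turn from the pose commanded when the call began; what a row does not reach only later rows make up. A row lasts 1/10 s, in which the tool goes at most 50 mm and 8.59 degrees, less where a joint would pass 70% of its speed; a pose out of reach is approached as far as the arm can. A shift or turn number past 1, either way, is cut back to 1. A call with a gripper value outside its range is refused whole. The fingers move at their own pace and stop on an object; "newtons" is the grip in N (left out, the last holds). Time passes only in rows, so rows that repeat a pose let the fingers close, or fill a call up. It gives the time, the measured TCP pose, the force, the opening and the grip force at its end, in the units of the state.
- readout.read_state(): the state, without advancing time (a new reading comes with each control period).
- cams.camera(name): name is "scene" or "side" or "wrist"; returns a dict with "pixels" (400x640x3 uint8, red, green, blue), "depth" (400x640 float32, mm along the optical axis (not along the pixel's ray), 0 where there is no reading), "camera_matrix" (3x3 intrinsics, pixels), "k1" (the pictures are not rectified: a ray, as slopes to the right and down, at radius r is drawn at 1 + k1 r^2 times it, then the intrinsics apply), "xyz" and "orientation" of the camera in the world. Camera axes: x right, y up, looking along -z (the intrinsics and any distortion apply to the point x, -y, -z); pixel columns grow to the right and rows downward; lengths in mm; the calibration is good to about 2 mm. A picture is of the moment at which its call begins.
- sign_off(): hands the job in; it is judged then, once.
The state is a dict: "t": time; "joint_positions": joint angles; "qd": joint speeds; "joint_torque": joint torques, N m; "position": TCP position; "orientation": TCP orientation; "wrist_force": force on the tool from outside, world axes, zero at the start; "torque": the same for the moment, N m; "finger_gap": finger opening in mm; "grip_force": force on a finger pad.
Only numpy, scipy, OpenCV 4.12 (cv2) and the standard library are available. Lean on these libraries where they do the work, as an engineer would, in place of code of your own. Each camera call takes 0.05 s, during which the arm holds its last target. There are 200 camera calls.

### The job

Move the four camera optics from the nests on the aluminium carrier rail into the four cells of the grey inspection tray, one to a cell, in reverse order counted from the posts: the piece nearest the rail's post goes into the cell farthest from the tray's post, the second nearest into the second farthest, and so on. Keep them upright and put each one down gently, without dropping it, so that it stands flat on the floor of its cell.

Things in the scene. Friction and masses are not known exactly. Their poses are not given: they have to be found in the camera images.
- stub: short fat round lens, dark metal, plain straight cylinder 40 mm diameter, 52 mm tall, 160 g (mass varies by a quarter). Loose, stands upright in its nest at the start. Origin: centre of its underside, z up. Its round glass shows on top.
- slim: long slim round lens, dark metal, plain straight cylinder 30 mm diameter, 80 mm tall (the tallest), 140 g (mass varies by a quarter). Loose, stands upright in its nest at the start. Origin: centre of its underside, z up. Its round glass shows on top.
- stepped: stepped round lens, dark metal, 68 mm tall: 40 mm diameter up to 34 mm above its underside, 30 mm diameter above that, 170 g (mass varies by a quarter). Loose, stands upright in its nest at the start. Origin: centre of its underside, z up. Its round glass shows on top.
- prism: square prism housing, dark metal, upright block 36 x 36 mm, 60 mm tall, 180 g; x and y axes square to its sides (mass varies by a quarter). Loose, stands upright in its nest at the start. Origin: centre of its underside, z up. Its round glass shows on top.
- stub_nest: the fixed nest on the rail in which the stub piece stands at the start: square white plastic dish, 60 x 60 mm outside, 52 x 52 mm inside, floor 4 mm thick, rim 12 mm above its underside. The four nests look alike. Origin: centre of its underside, 10 mm above the table; axes parallel to the rail's.
- slim_nest: the fixed nest on the rail in which the slim piece stands at the start: square white plastic dish, 60 x 60 mm outside, 52 x 52 mm inside, floor 4 mm thick, rim 12 mm above its underside. The four nests look alike. Origin: centre of its underside, 10 mm above the table; axes parallel to the rail's.
- stepped_nest: the fixed nest on the rail in which the stepped piece stands at the start: square white plastic dish, 60 x 60 mm outside, 52 x 52 mm inside, floor 4 mm thick, rim 12 mm above its underside. The four nests look alike. Origin: centre of its underside, 10 mm above the table; axes parallel to the rail's.
- prism_nest: the fixed nest on the rail in which the prism piece stands at the start: square white plastic dish, 60 x 60 mm outside, 52 x 52 mm inside, floor 4 mm thick, rim 12 mm above its underside. The four nests look alike. Origin: centre of its underside, 10 mm above the table; axes parallel to the rail's.
- rail: carrier rail, fixed: aluminium bar 300 x 70 x 10 mm with four white nests in a row at x = -90, -30, +30, +90 mm. Steel post, 12 mm diameter, at x = +138 mm, top 42 mm above the table. Origin: centre of underside, on the table; x along the row to the post, z up. Lies left or right of the robot's middle, the post at the end away from the robot.
- tray: inspection tray, fixed, empty: grey plastic, 300 x 70 mm, four open cells in a row at x = -90, -30, +30, +90 mm, y = 0, each 56 x 56 mm inside; cell floor 10 mm, rims (4 mm thick) 18 mm above the table. Post like the rail's at x = +138 mm. Origin: centre of underside, on the table; x along the row to the post, z up. On the other side from the rail, post at the end away from the robot.

How it is judged:
By the outcome, as a careful person would: the job done as asked, in the order asked, and still so for the second after the job is handed in, with the robot touching nothing.
It also fails if it takes over 99 s, if anything falls off the work surface, if the arm or the gripper's body presses on something with over 40 N, if the wrist force passes 120 N, or if a joint passes its speed limit or range.

## Working session

There is one attempt and no reset: what is moved stays moved. The work goes in short steps, Python scripts to look and compute and a tool call to move; the robot and the scene stay as the last step left them, time stands still between calls to the robot, and variables do not carry over. Pictures are saved under pics/ and viewed, at most 14 in all, crops included, and the job is handed in when it is done.

Besides the shell and the picture viewer there is one more tool, called after "Request:" in YAML: its name, and indented under it one key for each argument. apply_moves: Moves the arm, as the interface text tells. Its arguments: {"type":"object","properties":{"increments":{"type":"array"},"newtons":{"type":"number"}},"required":["increments"]}

```bash
mkdir -p pics
cat > h.py <<'E'
import numpy as np, cv2
from scipy.spatial.transform import Rotation as R
from station import readout, cams, sign_off
def grab(name):
    c=cams.camera(name); np.savez('last_'+name,**{k:np.array(v) for k,v in c.items()}); return c
def load(name): return dict(np.load('last_'+name+'.npz'))
def cloud(c):
    K=np.array(c['camera_matrix']); k1=float(c['k1']); d=np.array(c['depth'])
    h,w=d.shape; u,v=np.meshgrid(np.arange(w),np.arange(h))
    p=cv2.undistortPoints(np.stack([u,v],-1).reshape(-1,1,2).astype(np.float64),K,np.array([k1,0,0,0,0.])).reshape(h,w,2)
    P=np.stack([p[...,0]*d,-p[...,1]*d,-d],-1)
    W=P@R.from_quat(c['orientation']).as_matrix().T+np.array(c['xyz'])
    W[d==0]=np.nan
    return W
def save(c,fn): cv2.imwrite('pics/'+fn,np.array(c['pixels'])[...,::-1])
E
python3 - <<'E'
from h import *
for n in ['scene','side']:
    c=grab(n); save(c,n+'0.png'); print(n,c['xyz'],c['orientation'],c['camera_matrix'],c['k1'])
print(readout.read_state())
E
```

```text
scene [1264.61013594 -182.08589314  646.39137775] [0.34315321 0.26984955 0.55074103 0.71141508] [[467.05604594   0.         320.92694748]
 [  0.         467.05604594 206.13232129]
 [  0.           0.           1.        ]] -0.11452538979405302
side [ 394.42640194 -544.22335474  713.84866174] [ 0.3363662  -0.04788446 -0.13549086  0.93070247] [[389.86985836   0.         324.1552242 ]
 [  0.         389.86985836 193.24357111]
 [  0.           0.           1.        ]] -0.06376826899337243
{'t': 0.1, 'joint_positions': array([ 1.32501433e+00,  4.23751266e-01,  1.63056718e+00,  1.20473244e-05,
        1.08861246e+00, -1.90116961e-02]), 'qd': array([-7.61556521e-04,  1.19675541e-04, -9.66952381e-04, -5.55303199e-04,
       -9.03490275e-04, -2.35024578e-06]), 'joint_torque': array([ 5.49223932e-04, -5.45613062e+01, -2.74325520e+01,  6.45018672e-02,
        1.87304348e-02, -4.56034434e-05]), 'position': array([140.38155488, 608.53660392, 222.0058766 ]), 'orientation': array([ 1.13145112e-01,  9.93578249e-01, -6.62566802e-04, -9.36200346e-05]), 'wrist_force': array([0.24036862, 0.23531033, 0.83607203]), 'torque': array([ 0.01478729, -0.00130204, -0.01285397]), 'grip_force': 0.0, 'finger_gap': 87.96097650525793}
```

View pics/scene0.png

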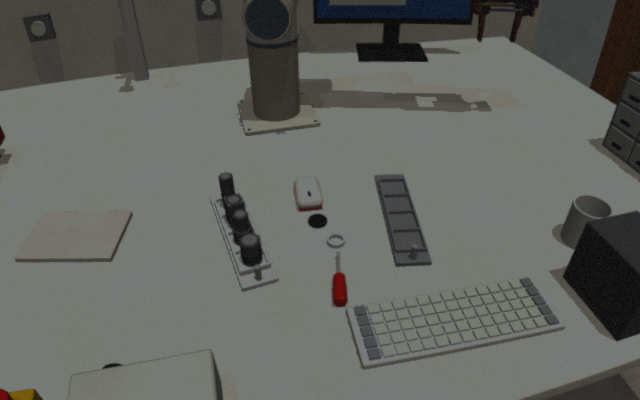

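View pics/side0.png

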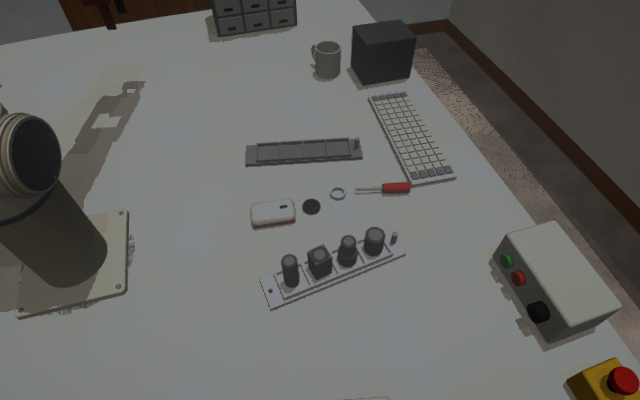

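The side view shows the rail, at -y, with its post near (394,238). Counting from the post, the pieces are at about (375,240), (347,250), (320,262) and (290,270). The tray, at +y, has its post at (357,144). I'll enlarge the side view and build a top-down height map from the depth.

Run:
```python
from h import *
s=load('side'); 
crop=s['pixels'][215:315,250:415][...,::-1]; cv2.imwrite('pics/railc.png',cv2.resize(crop,None,fx=4.8,fy=4.8,interpolation=cv2.INTER_CUBIC))
c2=load('scene')
out=np.zeros((600,800,3),np.uint8)
for k,c in enumerate([s,c2]):
    W=cloud(c).reshape(-1,3); 
    m=(W[:,2]>-10)&(W[:,2]<120)&(W[:,0]>300)&(W[:,0]<850)&(abs(W[:,1])<400)
    print(m.sum()); P=W[m]; print(np.nanmedian(P[abs(P[:,2])<6,2]))
    np.save('pts%d'%k,P)
    # topdown: col = y (left = +y), row = -x ; side->left half
    for x,y,z in P[np.argsort(P[:,2])]:
        r=int((850-x)*1.09); q=int((400-y)*0.5)+400*k
        if 0<=r<600 and 0<=q<800: out[r,q]=cv2.applyColorMap(np.uint8([[np.clip((z+5)*2.5,0,255)]]),cv2.COLORMAP_JET)[0,0]
cv2.imwrite('pics/top.png',out)
for n,u,v,c in [('rp',394,236,s),('tp',357,141,s),('a',375,233,s),('b',348,240,s),('c',319,252,s),('d',290,258,s),('rp2',258,270,c2),('tp2',413,248,c2)]:
    W=cloud(c); print(n,np.nanmedian(W[v-1:v+2,u-1:u+2].reshape(-1,3),0).round(1))
```

```text
70989
-1.331626191282453
70257
0.033559440129465656
rp [ 657.8 -157.3   39.7]
tp [682.8 138.6  36.1]
a [ 614.4 -155.1   65.8]
b [ 553.5 -164.7   80.8]
c [ 494.1 -169.4   72.1]
d [ 436.6 -179.1   92.9]
rp2 [ 665.9 -150.    36.5]
tp2 [687.4 141.3  41.1]
```

View pics/railc.png

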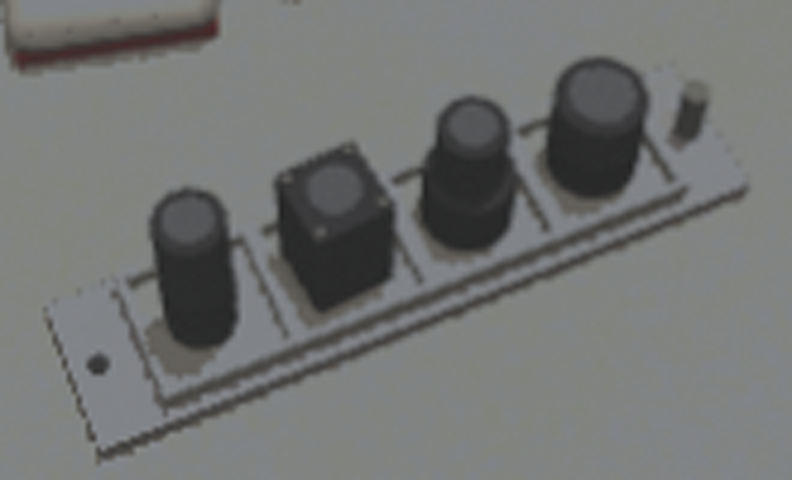

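The crop shows the order from the rail post as stub, stepped, prism (turned relative to the rail), slim, and the top heights agree. Next I'll fit the rail, tray and pieces.

Run:
```python
from h import *
for k,n in enumerate(['side','scene']):
    P=np.load('pts%d.npy'%k)
    # tray: raised points (z>6) around tray
    m=(P[:,2]>6)&(P[:,2]<24)&(P[:,0]>370)&(P[:,0]<730)&(P[:,1]>60)&(P[:,1]<200)
    T=P[m]; r=cv2.minAreaRect(T[:,:2].astype(np.float32)); print(n,'tray',m.sum(),r, T[:,2].min())
    m=(P[:,2]>5)&(P[:,2]<26)&(P[:,0]>340)&(P[:,0]<720)&(P[:,1]<-90)&(P[:,1]>-260)
    T=P[m]; r=cv2.minAreaRect(T[:,:2].astype(np.float32)); print(n,'rail',m.sum(),r)
    for nm,x,y,h in [('stub',614,-153,66),('step',554,-162,82),('prism',495,-169,74),('slim',437,-178,94)]:
        m=(abs(P[:,2]-h)<4)&(np.hypot(P[:,0]-x,P[:,1]-y)<32); T=P[m]
        c,rad=cv2.minEnclosingCircle(T[:,:2].astype(np.float32))
        print(nm,m.sum(),np.round(c,1),round(rad,1),np.median(T,0).round(1),[np.round(a,1) for a in cv2.minAreaRect(T[:,:2].astype(np.float32))])
    for nm,x,y in [('rp',661,-154),('tp',685,140)]:
        m=(P[:,2]>30)&(P[:,2]<46)&(np.hypot(P[:,0]-x,P[:,1]-y)<18);print(nm,m.sum(),P[m].mean(0).round(1))
```

```text
side tray 1963 ((548.0567016601562, 166.40008544921875), (73.63742065429688, 300.5012512207031), 79.82009887695312) 6.0050988433997645
side rail 3091 ((524.5579223632812, -172.34161376953125), (299.2209167480469, 70.93838500976562), 7.3110527992248535)
stub 261 [ 613.9 -159.9] 20.4 [ 613.1 -160.1   64.5] [array([ 613.7, -159.4]), array([38.8, 37.7]), np.float64(38.8)]
step 167 [ 553.  -167.3] 15.2 [ 552.6 -168.8   80.5] [array([ 552.9, -167.9]), array([28.7, 28.4]), np.float64(9.5)]
prism 317 [ 493. -176.] 24.5 [ 493.1 -176.6   72.5] [array([ 493.2, -175.8]), array([36.7, 36.7]), np.float64(15.2)]
slim 182 [ 433.4 -183.7] 14.8 [ 433.3 -184.9   92.4] [array([ 433. , -183.5]), array([28.1, 28.9]), np.float64(24.8)]
rp 35 [ 659.1 -155.1   38.3]
tp 29 [683.7 141.   37.3]
scene tray 2545 ((548.5252685546875, 169.36764526367188), (70.6141586303711, 302.6258544921875), 80.0389404296875) 6.012649151943037
scene rail 1873 ((524.533447265625, -168.9693603515625), (303.5602722167969, 71.26937866210938), 7.669543743133545)
stub 254 [ 614.6 -155.3] 20.3 [ 616.9 -155.3   65.6] [array([ 614.3, -155.5]), array([38.8, 36.5]), np.float64(84.5)]
step 135 [ 554.7 -164.9] 15.7 [ 556.5 -164.1   81.7] [array([ 555.2, -164.4]), array([28.8, 28.9]), np.float64(8.8)]
prism 214 [ 494.5 -173.1] 24.2 [ 496.9 -172.4   73.5] [array([ 492.9, -172.5]), array([40.5, 36.2]), np.float64(12.9)]
slim 105 [ 434.  -180.1] 15.9 [ 436.7 -180.6   93.4] [array([ 434.5, -181. ]), array([28.1, 28.1]), np.float64(69.9)]
rp 56 [ 663.3 -150.7   39. ]
tp 51 [685.6 144.8  38.6]
```

View pics/top.png

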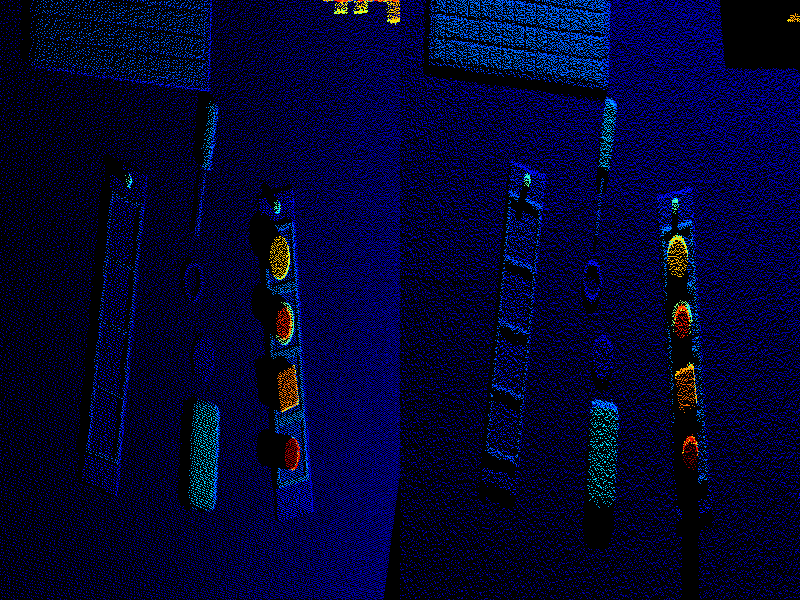

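Both cameras agree to within 4 mm, so I average them:

| Item | Position | Yaw |
|---|---|---|
| Rail | (524.5, -170.6) | 7.5° |
| Tray | (548.3, 167.9) | -10° |
| Prism | on the rail | about 15° |

Next I move over the stub.

Careful with the scale: shifts go in shares of 100 cm and turns go in shares of 2 pi rad. That gives: -76.6 cm / 100 = -0.766, 47.4 cm / 100 = 0.474, 0.36 rad / 6.2832 = 0.0573.

Request:
apply_moves:
  increments: [0.474,-0.766,-0.023,0.0573,8.7,0.474,-0.766,-0.023,0.0573,8.7,0.474,-0.766,-0.023,0.0573,8.7,0.474,-0.766,-0.023,0.0573,8.7,0.474,-0.766,-0.023,0.0573,8.7,0.474,-0.766,-0.023,0.0573,8.7,0.474,-0.766,-0.023,0.0573,8.7,0.474,-0.766,-0.023,0.0573,8.7,0.474,-0.766,-0.023,0.0573,8.7,0.474,-0.766,-0.023,0.0573,8.7]
  newtons: 25

```text
t: 1.1
position: [404.1, 182.0, 209.9]
orientation: [-0.067, 0.998, 0.0, 0.0]
wrist_force: [1.0, 1.0, 0.3]
finger_gap: 86.7
grip_force: 0.0
```

In the tool's units: -34.1 cm / 100 = -0.341, 21 cm / 100 = 0.21.

Request:
apply_moves:
  increments: [0.21,-0.341,-0.01,0,8.7,0.21,-0.341,-0.01,0,8.7,0.21,-0.341,-0.01,0,8.7,0.21,-0.341,-0.01,0,8.7,0.21,-0.341,-0.01,0,8.7,0.21,-0.341,-0.01,0,8.7,0.21,-0.341,-0.01,0,8.7,0.21,-0.341,-0.01,0,8.7,0.21,-0.341,-0.01,0,8.7,0.21,-0.341,-0.01,0,8.7]

```text
t: 2.1
position: [613.2, -157.9, 199.0]
orientation: [-0.066, 0.998, 0.0, -0.001]
wrist_force: [-0.0, -0.4, -0.6]
finger_gap: 87.4
grip_force: 0.0
```

Run:
```python
from h import *
c=grab('wrist'); save(c,'w0.png'); s=readout.read_state(); print(s['t'],s['position'],s['orientation'],s['joint_positions'])
P=cloud(c).reshape(-1,3); P=P[~np.isnan(P[:,0])]
print(c['xyz'],len(P),P.min(0),P.max(0))
for nm,x,y,h in [('stub',614,-158,66),('step',554,-166,82),('prism',494,-174,74),('slim',434,-182,94)]:
    m=(abs(P[:,2]-h)<4)&(np.hypot(P[:,0]-x,P[:,1]-y)<32); T=P[m]
    if m.sum()>50: print(nm,m.sum(),[np.round(a,1) for a in cv2.minAreaRect(T[:,:2].astype(np.float32))],np.median(T[:,2]))
```

```text
2.15 [ 612.66937481 -156.84867337  199.10943121] [-6.61703243e-02  9.97807860e-01  4.47228120e-04 -8.73069915e-04] [-2.69575105e-01  4.60918967e-01  1.62933135e+00  3.09663348e-04
  1.05328571e+00 -1.97296237e+00]
[ 540.65673481 -169.15249466  361.34466446] 255009 [ 380.59394598 -558.5051721    -3.6091745 ] [912.05388986 277.54950774 319.42267487]
stub 1188 [array([ 610.8, -158. ]), array([38.9, 38.2]), np.float64(8.5)] 66.59292755914743
step 858 [array([ 551. , -166.7]), array([29.1, 28.9]), np.float64(76.8)] 82.5357818841232
prism 1845 [array([ 491.1, -174.5]), array([36.1, 36. ]), np.float64(12.9)] 74.54150221750871
```

View pics/w0.png

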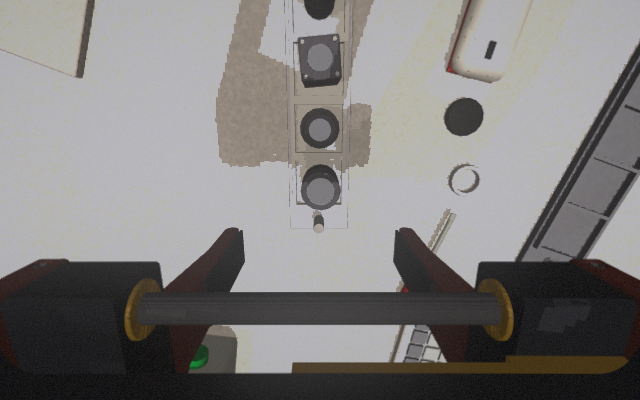

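The wrist view shows the stub at (320,190), stepped at (320,128), prism at (320,58) and part of the slim at (320,8), all lined up with the rail. The positions agree within about 2.5 mm. I descend on the stub.

In the tool's units: -16.9 cm / 100 = -0.169, -15 cm / 100 = -0.15.

Request:
apply_moves:
  increments: [0,0,-0.04,0,8.7,0,0,-0.08,0,8.7,0,0,-0.12,0,8.7,0,0,-0.15,0,8.7,0,0,-0.169,0,8.7,0,0,-0.169,0,6,0,0,-0.169,0,3.5,0,0,-0.169,0,3.5,0,0,-0.169,0,3.5,0,0,-0.169,0,3.5]
  newtons: 25

```text
t: 3.15
position: [614.2, -157.2, 32.2]
orientation: [-0.067, 0.998, -0.0, 0.001]
wrist_force: [0.1, 0.2, -0.3]
finger_gap: 50.5
grip_force: 0.0
```

In the tool's units: 10 cm / 100 = 0.1, 8 cm / 100 = 0.08.

Request:
apply_moves:
  increments: [0,0,0,0,3,0,0,0,0,3,0,0,0,0,3,0,0,0,0,3,0,0,0,0,3,0,0,0.005,0,3,0,0,0.02,0,3,0,0,0.05,0,3,0,0,0.08,0,3,0,0,0.1,0,3]

```text
t: 4.15
position: [614.3, -157.4, 133.9]
orientation: [-0.067, 0.998, -0.0, 0.001]
wrist_force: [0.7, -0.7, -2.5]
finger_gap: 39.5
grip_force: 25.0
```

In the tool's units: 34.1 cm / 100 = 0.341, 17.5 cm / 100 = 0.175, -0.305 rad / 6.2832 = -0.0485.

Request:
apply_moves:
  increments: [-0.005,0.01,0,0,3,-0.018,0.04,0,-0.0064,3,-0.037,0.082,0,-0.0127,3,-0.058,0.128,0,-0.0207,3,-0.079,0.175,0,-0.0271,3,-0.1,0.221,0,-0.0334,3,-0.12,0.266,0,-0.0398,3,-0.137,0.303,0,-0.0446,3,-0.149,0.33,0,-0.0477,3,-0.154,0.341,0,-0.0485,3]

```text
t: 5.15
position: [456.9, 185.9, 130.2]
orientation: [0.085, 0.996, -0.0, -0.001]
wrist_force: [0.1, 0.1, -2.2]
finger_gap: 39.9
grip_force: 25.0
```

Run:
```python
from h import *
c=grab('wrist'); save(c,'w1.png'); s=readout.read_state(); print(s['t'],s['position'],s['orientation'],s['finger_gap'])
P=cloud(c).reshape(-1,3); P=P[~np.isnan(P[:,0])]
m=(P[:,2]>7)&(P[:,2]<24)&(P[:,0]>370)&(P[:,0]<730)&(P[:,1]>70)&(P[:,1]<260);print(cv2.minAreaRect(P[m,:2].astype(np.float32)))
```

```text
5.2 [457.18095614 186.13932315 130.31517702] [ 8.45509710e-02  9.96418788e-01 -1.37893774e-04 -8.44142536e-04] 39.63240042972932
((523.4207153320312, 176.74484252929688), (70.01294708251953, 252.15643310546875), 78.50609588623047)
```

View pics/w1.png

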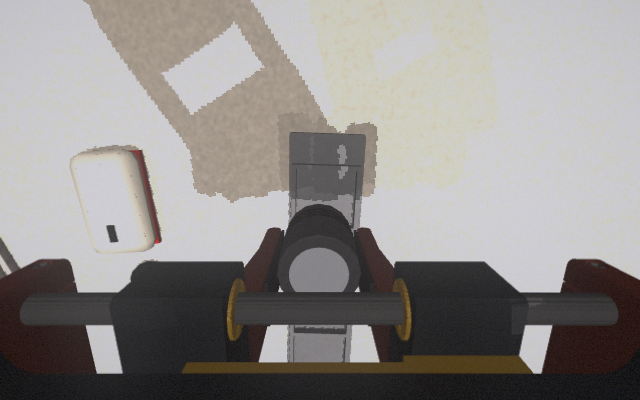

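The wrist view shows the stub held upright at (320,275). The tray's near end is at (290-365,133), slightly right of the tool axis. I'll check the near-cell centre numerically.

Run:
```python
from h import *
P=cloud(load('wrist')).reshape(-1,3); P=P[~np.isnan(P[:,0])]
a=np.radians(-10); d=np.array([np.cos(a),np.sin(a)]); n=np.array([-d[1],d[0]])
m=(P[:,2]>5)&(P[:,2]<24)
L=(P[:,:2]-[548.3,167.9])@np.c_[d,n]
m&=(abs(L[:,0])<170)&(abs(L[:,1])<50); z=P[m,2];L=L[m]
print('end',np.percentile(L[:,0],[0.2,1]))
for lo,hi in [(-150,-130),(-130,-120),(-120,-100),(-100,-80),(-80,-60),(0,50)]:
    q=L[(L[:,0]>lo)&(L[:,0]<hi)]
    if len(q)>20: print(lo,len(q),np.percentile(q[:,1],[1,99]))
```

```text
end [-152.1219841 -151.2728891]
-150 1660 [-26.63050382  41.63527019]
-130 870 [-27.82226907  41.09136277]
-120 1451 [-28.04971566  40.79496861]
-100 1331 [-28.47874225  40.15469156]
-80 342 [-28.87997873  40.14455065]
0 33 [-29.56585736  34.02495506]
```

```bash
cat > tr.py <<'E'
from h import *
a=np.radians(-10); d=np.array([np.cos(a),np.sin(a)]); n=np.array([-d[1],d[0]])
def tray(c):
    P=cloud(c).reshape(-1,3); P=P[~np.isnan(P[:,0])]
    L=(P[:,:2]-[548.3,167.9])@np.c_[d,n]
    m=(P[:,2]>5)&(P[:,2]<24)&(abs(L[:,0])<170)&(abs(L[:,1])<50); L=L[m]
    print('ends',np.percentile(L[:,0],[0.2,1,99,99.8]))
    for lo,hi in [(-150,-120),(-120,-80),(-60,0),(0,60),(60,100),(100,150)]:
        q=L[(L[:,0]>lo)&(L[:,0]<hi)]
        if len(q)>20: print(lo,len(q),np.percentile(q[:,1],[1,99]),np.percentile(q[:,1],[1,99]).mean())
E
python3 - <<'E'
from tr import *
for i in range(2):
    c=grab('wrist');s=readout.read_state(); print(s['position'],c['xyz'],c['orientation']); tray(c)
for n in ['scene','side']: print(n); tray(load(n))
E
```

```text
[458.18910398 184.90934649 130.43518915] [385.13298811 196.57712513 292.71462557] [-0.10079049 -0.0849663   0.63927019  0.75759859]
ends [-152.55921322 -151.15930768   97.97200461   99.74634311]
-150 2523 [-27.19036315  41.44963228] 7.129634567244505
-120 2776 [-27.89112993  40.45454673] 6.281708396799244
0 715 [-31.17432294  35.44091298] 2.133295020550996
60 1591 [-32.88986005  35.37172254] 1.2409312431274557
[458.91908986 184.00167923 130.52941702] [386.01875538 195.34534698 292.78838008] [-0.1010788  -0.08512622  0.63945445  0.7573867 ]
ends [-152.32359206 -151.41823395   99.3938762   101.14748217]
-150 2560 [-27.39373862  41.35229574] 6.9792785582549595
-120 2840 [-28.00789658  40.51932364] 6.255713531169363
0 637 [-31.07559268  35.39510822] 2.159757771492922
60 1632 [-33.71063913  35.29862182] 0.7939913466369184
100 57 [-33.48651813  34.73488438] 0.6241831250179146
scene
ends [-148.6689877  -145.82046754  149.16735027  150.098916  ]
-150 149 [-26.2090351   42.55507952] 8.173022209309284
-120 355 [-27.28192279  39.66805613] 6.1930666683214834
-60 530 [-29.12664821  37.53302198] 4.203186885909723
0 620 [-31.26276416  35.66575045] 2.2014931442583805
60 502 [-32.1513959   34.77531449] 1.3119592940307214
100 658 [-33.24326223  35.78834443] 1.272541097742426
side
ends [-149.79881752 -147.40267045  145.16701179  149.03765026]
-150 223 [-29.90739441  41.31939237] 5.705998977060904
-120 342 [-29.7748542   37.88374003] 4.054442911749142
-60 499 [-32.53134426  35.67870439] 1.5736800670061335
0 497 [-33.96695117  34.21194492] 0.12249687602657033
60 311 [-34.32869022  32.74083515] -0.7939275395450842
100 359 [-36.84917032  32.32804985] -2.2605602364825756
```

A line-wise fit gives tray yaw -11.7°. The resulting cell centres are (460.1,188.8), (518.9,176.5), (577.6,164.2) and (636.4,152.4). I now lower the stub.

In the tool's units: -10.35 cm / 100 = -0.1035, -10.2 cm / 100 = -0.102, -0.03 rad / 6.2832 = -0.0048.

Request:
apply_moves:
  increments: [0,0.003,-0.01,-0.0048,3,0,0.005,-0.035,-0.0048,3,0,0.005,-0.06,-0.0048,3,0,0.005,-0.08,-0.0048,3,0,0.005,-0.09,-0.0048,3,0,0.005,-0.096,-0.0048,3,0,0.005,-0.1,-0.0048,3,0,0.005,-0.102,-0.0048,3,0,0.005,-0.103,-0.0048,3,0,0.005,-0.1035,-0.0048,3]

```text
t: 6.3
position: [459.9, 189.1, 27.9]
orientation: [0.101, 0.995, 0.0, 0.0]
wrist_force: [0.5, 0.5, -1.3]
finger_gap: 39.4
grip_force: 25.0
```

In the tool's units: -0.08 cm / 100 = -0.0008, -0.05 cm / 100 = -0.0005.

Request:
apply_moves:
  increments: [0,0,-0.0005,0,3,0,0,-0.0008,0,3,0,0,-0.0008,0,3,0,0,-0.0008,0,3,0,0,-0.0008,0,4.2,0,0,-0.0008,0,5,0,0,-0.0008,0,6.5,0,0,-0.0008,0,8,0,0,-0.0008,0,8.7,0,0,-0.0008,0,8.7]

```text
t: 7.3
position: [459.5, 188.9, 26.5]
orientation: [0.101, 0.995, -0.0, -0.0]
wrist_force: [0.0, -0.1, 0.1]
finger_gap: 78.5
grip_force: 0.0
```

In the tool's units: -35.5 cm / 100 = -0.355, 10.3 cm / 100 = 0.103, 0.335 rad / 6.2832 = 0.0533.

Request:
apply_moves:
  increments: [0,0,0.04,0,8.7,0,0,0.085,0,8.7,0.007,-0.025,0.103,0.0048,8.7,0.019,-0.073,0.103,0.0127,8.7,0.031,-0.121,0.103,0.0207,8.7,0.044,-0.169,0.103,0.0286,8.7,0.056,-0.217,0.103,0.0366,8.7,0.069,-0.265,0.103,0.0446,8.7,0.081,-0.313,0.103,0.0525,8.7,0.093,-0.355,0.103,0.0533,8.7]

```text
t: 8.3
position: [552.6, -168.6, 129.6]
orientation: [-0.067, 0.998, -0.0, 0.0]
wrist_force: [0.3, 0.1, 0.7]
finger_gap: 87.1
grip_force: 0.0
```

Run:
```python
from h import *
c=grab('side'); s=readout.read_state(); print(s['t'],s['position'],s['orientation'])
cv2.imwrite('pics/s1.png',cv2.resize(c['pixels'][110:310,230:430][...,::-1],None,fx=3,fy=3))
W=cloud(c).reshape(-1,3);m=(abs(W[:,2]-61)<4)&(np.hypot(W[:,0]-460,W[:,1]-186)<35);print(m.sum(),cv2.minAreaRect(W[m,:2].astype(np.float32)),np.median(W[m,2]))
```

```text
8.35 [ 555.25241572 -173.85225068  130.19516868] [-0.06558967  0.99784352 -0.00172331  0.00182435]
147 ((459.51812744140625, 185.7174835205078), (38.164451599121094, 37.949039459228516), 61.437889099121094) 60.62406458150224
```

View pics/s1.png

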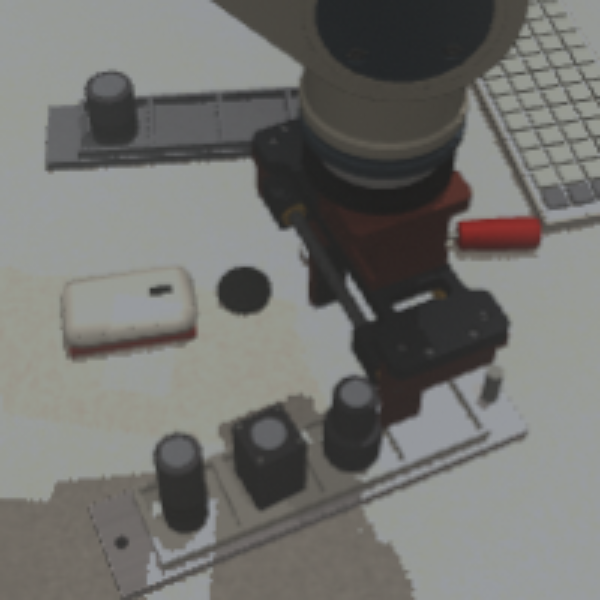

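The stub stands upright in the near cell, at (110,105) in the crop. Stepped is next at (352,420), and the gripper is above it. I let it settle, then descend to tip height 52, above the step at 48.

In the tool's units: -7.7 cm / 100 = -0.077, -6.5 cm / 100 = -0.065.

Request:
apply_moves:
  increments: [0,0,0,0,8.7,0,0,-0.01,0,8.7,0,0,-0.04,0,7.5,0,0,-0.065,0,7.5,0,0,-0.077,0,6.5,0,0,-0.077,0,5,0,0,-0.077,0,2,0,0,-0.077,0,2,0,0,-0.077,0,2,0,0,-0.077,0,2]

```text
t: 9.35
position: [553.0, -166.1, 53.5]
orientation: [-0.066, 0.998, -0.0, 0.001]
wrist_force: [0.6, 1.9, 0.5]
finger_gap: 30.4
grip_force: 0.7
```

In the tool's units: 10 cm / 100 = 0.1, 8 cm / 100 = 0.08.

Request:
apply_moves:
  increments: [0,0,0,0,2,0,0,0,0,2,0,0,0,0,2,0,0,0,0,2,0,0,0,0,2,0,0,0.005,0,2,0,0,0.02,0,2,0,0,0.05,0,2,0,0,0.08,0,2,0,0,0.1,0,2]

```text
t: 10.35
position: [553.1, -166.3, 155.4]
orientation: [-0.066, 0.998, -0.0, 0.001]
wrist_force: [0.8, -0.6, -1.7]
finger_gap: 29.6
grip_force: 24.9
```

In the tool's units: 34.3 cm / 100 = 0.343, -3.4 cm / 100 = -0.034, -0.337 rad / 6.2832 = -0.0536.

Request:
apply_moves:
  increments: [-0.001,0.01,0,-0.0016,2,-0.004,0.043,0,-0.0064,2,-0.009,0.087,0,-0.0143,2,-0.013,0.134,0,-0.0207,2,-0.018,0.181,0,-0.0286,2,-0.023,0.228,0,-0.035,2,-0.027,0.273,0,-0.043,2,-0.031,0.31,0,-0.0493,2,-0.033,0.334,0,-0.0525,2,-0.034,0.343,0,-0.0536,2]

```text
t: 11.35
position: [517.1, 179.3, 151.8]
orientation: [0.101, 0.995, -0.0, -0.001]
wrist_force: [0.7, -0.1, -1.6]
finger_gap: 29.3
grip_force: 24.9
```

In the tool's units: -10.35 cm / 100 = -0.1035, -10.3 cm / 100 = -0.103.

Request:
apply_moves:
  increments: [0,0,-0.01,0,2,0,0,-0.035,0,2,0,0,-0.06,0,2,0,0,-0.08,0,2,0,0,-0.09,0,2,0,0,-0.096,0,2,0,0,-0.1,0,2,0,0,-0.102,0,2,0,0,-0.103,0,2,0,0,-0.1035,0,2]

```text
t: 12.35
position: [518.9, 177.1, 49.6]
orientation: [0.102, 0.995, 0.0, 0.001]
wrist_force: [0.5, 0.1, -2.5]
finger_gap: 29.5
grip_force: 24.9
```

In the tool's units: -0.08 cm / 100 = -0.0008, -0.05 cm / 100 = -0.0005.

Request:
apply_moves:
  increments: [0,0,-0.0005,0,2,0,0,-0.0008,0,2,0,0,-0.0008,0,2,0,0,-0.0008,0,2,0,0,-0.0008,0,3.2,0,0,-0.0008,0,4,0,0,-0.0008,0,6,0,0,-0.0008,0,8,0,0,-0.0008,0,8.7,0,0,-0.0008,0,8.7]

```text
t: 13.35
position: [518.5, 176.9, 48.2]
orientation: [0.102, 0.995, -0.0, -0.0]
wrist_force: [0.1, -0.4, -1.4]
finger_gap: 68.3
grip_force: 0.0
```

In the tool's units: -35.1 cm / 100 = -0.351, -2.6 cm / 100 = -0.026, 0.44 rad / 6.2832 = 0.07.

Request:
apply_moves:
  increments: [0,0,0.04,0,8.7,0,0,0.08,0,8.7,-0.002,-0.025,0.082,0.0048,8.7,-0.005,-0.073,0.082,0.0143,8.7,-0.009,-0.121,0.082,0.0239,8.7,-0.012,-0.169,0.082,0.0334,8.7,-0.016,-0.217,0.082,0.043,8.7,-0.02,-0.265,0.082,0.0541,8.7,-0.024,-0.313,0.082,0.0637,8.7,-0.026,-0.351,0.082,0.07,8.7]

```text
t: 14.35
position: [491.9, -176.6, 130.4]
orientation: [-0.118, 0.993, -0.0, 0.0]
wrist_force: [1.1, -0.1, -0.1]
finger_gap: 87.1
grip_force: 0.0
```

Run:
```python
from h import *
for n in ['side','scene','wrist']:
    c=grab(n); s=readout.read_state(); print(n,s['t'],s['position'],s['orientation'])
    W=cloud(c).reshape(-1,3)
    for nm,x,y,h in [('stub',460,188,62),('step',519,176,78),('prism',493,-174,74),('slim',434,-182,94)]:
        m=(abs(W[:,2]-h)<4)&(np.hypot(W[:,0]-x,W[:,1]-y)<32)
        if m.sum()>50: print(nm,m.sum(),cv2.minAreaRect(W[m,:2].astype(np.float32)),np.median(W[m,2]))
c=load('side');cv2.imwrite('pics/s2.png',cv2.resize(c['pixels'][110:310,230:430][...,::-1],None,fx=3,fy=3))
```

```text
side 14.4 [ 492.56198026 -180.58052274  130.69903698] [-1.18503699e-01  9.92952545e-01 -1.28557986e-03  6.81000466e-04]
stub 114 ((455.0450134277344, 183.4383087158203), (28.962011337280273, 38.54743194580078), 31.43406105041504) 60.7053020760892
prism 232 ((489.8294372558594, -176.82394409179688), (28.51333999633789, 37.4516716003418), 14.126056671142578) 72.48354231035086
slim 186 ((432.9359436035156, -184.25778198242188), (28.109695434570312, 28.751020431518555), 23.50902557373047) 92.51203998069076
scene 14.45 [ 492.57002541 -178.01838506  130.51432496] [-1.15952676e-01  9.93254400e-01 -6.10610374e-04  5.48968928e-04]
stub 155 ((461.0954895019531, 188.10813903808594), (38.36850357055664, 38.851829528808594), 73.2025146484375) 61.95002708994696
step 106 ((519.5111694335938, 177.197998046875), (27.928728103637695, 29.437255859375), 68.25035858154297) 78.03786208025645
prism 214 ((493.9083557128906, -172.4812469482422), (38.42441940307617, 36.054893493652344), 13.017692565917969) 73.71354780475116
slim 103 ((435.03192138671875, -180.8701171875), (29.598459243774414, 27.391277313232422), 78.50870513916016) 93.66367453375301
wrist 14.5 [ 492.30391278 -175.91462518  130.29522981] [-1.15724056e-01  9.93281389e-01 -5.44115981e-05  1.47945996e-04]
prism 2152 ((490.5235900878906, -174.5100555419922), (35.81382369995117, 35.876686096191406), 12.801648139953613) 74.388686115609
slim 1650 ((431.0561218261719, -182.81961059570312), (29.306978225708008, 28.924053192138672), 81.6529769897461) 94.58504892923997
```

View pics/s2.png

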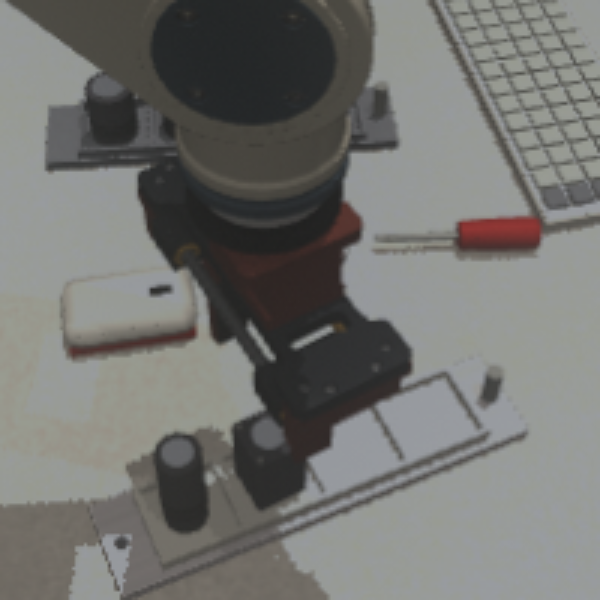

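The stub and stepped stand in their cells, with tops at the expected 62 and 78. The prism at (268,470) is 0.3° from the tool yaw. I descend on the prism.

In the tool's units: -9.2 cm / 100 = -0.092, -8.2 cm / 100 = -0.082.

Request:
apply_moves:
  increments: [0,0,-0.01,0,8.7,0,0,-0.035,0,8.7,0,0,-0.06,0,7.5,0,0,-0.082,0,7,0,0,-0.092,0,6.5,0,0,-0.092,0,5,0,0,-0.092,0,2.5,0,0,-0.092,0,2.5,0,0,-0.092,0,2.5,0,0,-0.092,0,2.5]

```text
t: 15.5
position: [493.1, -174.1, 39.2]
orientation: [-0.118, 0.993, -0.0, 0.001]
wrist_force: [-0.5, 2.7, 5.7]
finger_gap: 35.6
grip_force: 25.0
```

In the tool's units: 10 cm / 100 = 0.1, 8 cm / 100 = 0.08.

Request:
apply_moves:
  increments: [0,0,0,0,2.5,0,0,0,0,2.5,0,0,0,0,2.5,0,0,0,0,2.5,0,0,0,0,2.5,0,0,0.005,0,2.5,0,0,0.02,0,2.5,0,0,0.05,0,2.5,0,0,0.08,0,2.5,0,0,0.1,0,2.5]

```text
t: 16.5
position: [492.8, -174.4, 140.2]
orientation: [-0.118, 0.993, -0.0, 0.001]
wrist_force: [0.3, -0.5, -2.1]
finger_gap: 35.8
grip_force: 25.0
```

In the tool's units: 33.85 cm / 100 = 0.3385, 8.5 cm / 100 = 0.085, -0.44 rad / 6.2832 = -0.07.

Request:
apply_moves:
  increments: [0.003,0.01,0,-0.0016,2.5,0.011,0.043,0,-0.0095,2.5,0.022,0.087,0,-0.0175,2.5,0.033,0.133,0,-0.0271,2.5,0.045,0.179,0,-0.0366,2.5,0.057,0.225,0,-0.0462,2.5,0.068,0.27,0,-0.0557,2.5,0.077,0.306,0,-0.0637,2.5,0.083,0.33,0,-0.0684,2.5,0.085,0.3385,0,-0.07,2.5]

```text
t: 17.5
position: [576.9, 167.3, 136.8]
orientation: [0.101, 0.995, -0.0, -0.001]
wrist_force: [-0.8, 0.3, -1.5]
finger_gap: 35.8
grip_force: 25.0
```

In the tool's units: -10.35 cm / 100 = -0.1035, -10.3 cm / 100 = -0.103.

Request:
apply_moves:
  increments: [0,0,-0.01,0,2.5,0,0,-0.035,0,2.5,0,0,-0.06,0,2.5,0,0,-0.08,0,2.5,0,0,-0.09,0,2.5,0,0,-0.096,0,2.5,0,0,-0.1,0,2.5,0,0,-0.102,0,2.5,0,0,-0.103,0,2.5,0,0,-0.1035,0,2.5]

```text
t: 18.5
position: [577.9, 164.6, 35.4]
orientation: [0.102, 0.995, 0.0, 0.001]
wrist_force: [-0.4, -0.5, -1.5]
finger_gap: 35.8
grip_force: 25.0
```

In the tool's units: -0.08 cm / 100 = -0.0008, -0.05 cm / 100 = -0.0005.

Request:
apply_moves:
  increments: [0,0,-0.0005,0,2.5,0,0,-0.0008,0,2.5,0,0,-0.0008,0,2.5,0,0,-0.0008,0,2.5,0,0,-0.0008,0,3.8,0,0,-0.0008,0,4.6,0,0,-0.0008,0,6,0,0,-0.0008,0,8,0,0,-0.0008,0,8.7,0,0,-0.0008,0,8.7]

```text
t: 19.5
position: [577.5, 164.4, 33.9]
orientation: [0.102, 0.995, -0.0, -0.0]
wrist_force: [-0.2, -0.7, -0.8]
finger_gap: 74.5
grip_force: 0.0
```

In the tool's units: -32.6 cm / 100 = -0.326, 10.1 cm / 100 = 0.101, 0.32 rad / 6.2832 = 0.0509.

Request:
apply_moves:
  increments: [0,0,0.04,0,8.7,0,0,0.085,0,8.7,-0.01,-0.023,0.101,0.0048,8.7,-0.028,-0.068,0.101,0.0111,8.7,-0.046,-0.113,0.101,0.0175,8.7,-0.065,-0.158,0.101,0.0239,8.7,-0.084,-0.203,0.101,0.0318,8.7,-0.103,-0.248,0.101,0.0382,8.7,-0.122,-0.293,0.101,0.0462,8.7,-0.136,-0.326,0.101,0.0509,8.7]

```text
t: 20.5
position: [440.2, -163.6, 135.1]
orientation: [-0.059, 0.998, -0.0, -0.0]
wrist_force: [0.8, 0.2, 0.2]
finger_gap: 86.9
grip_force: 0.0
```

In the tool's units: -8 cm / 100 = -0.08, -6.5 cm / 100 = -0.065, 0.017 rad / 6.2832 = 0.0027.

Request:
apply_moves:
  increments: [-0.006,-0.015,0,0.0027,8.7,-0.0085,-0.021,0,0.0027,8.7,-0.0085,-0.021,-0.01,0.0027,8.7,-0.0085,-0.021,-0.04,0.0027,7.5,-0.0085,-0.021,-0.065,0.0027,7,-0.0085,-0.021,-0.08,0.0027,6,-0.0085,-0.021,-0.08,0.0027,4.5,-0.0085,-0.021,-0.08,0.0027,2,-0.0085,-0.021,-0.08,0.0027,2,-0.0085,-0.021,-0.08,0.0027,2]

```text
t: 21.5
position: [433.8, -182.6, 55.8]
orientation: [-0.067, 0.998, -0.0, 0.001]
wrist_force: [0.3, -0.1, 0.8]
finger_gap: 34.5
grip_force: 0.0
```

In the tool's units: 10 cm / 100 = 0.1, 8 cm / 100 = 0.08.

Request:
apply_moves:
  increments: [0,0,0,0,2,0,0,0,0,2,0,0,0,0,2,0,0,0,0,2,0,0,0,0,2,0,0,0.005,0,2,0,0,0.02,0,2,0,0,0.05,0,2,0,0,0.08,0,2,0,0,0.1,0,2]

```text
t: 22.5
position: [433.3, -182.8, 156.9]
orientation: [-0.066, 0.998, -0.0, 0.001]
wrist_force: [0.6, -0.6, -1.1]
finger_gap: 29.4
grip_force: 25.0
```

In the tool's units: 32.5 cm / 100 = 0.325, 30.5 cm / 100 = 0.305, -0.33 rad / 6.2832 = -0.0525.

Request:
apply_moves:
  increments: [0.004,0.007,0,-0.0016,2,0.02,0.034,0,-0.0048,2,0.043,0.07,0,-0.0111,2,0.067,0.111,0,-0.0175,2,0.091,0.151,0,-0.0239,2,0.116,0.191,0,-0.0302,2,0.14,0.231,0,-0.0366,2,0.164,0.271,0,-0.043,2,0.185,0.305,0,-0.0493,2,0.197,0.325,0,-0.0525,2]

```text
t: 23.5
position: [630.5, 145.8, 153.1]
orientation: [0.098, 0.995, 0.0, -0.001]
wrist_force: [0.8, -0.7, -1.1]
finger_gap: 30.0
grip_force: 25.0
```

In the tool's units: -10.35 cm / 100 = -0.1035, -10.3 cm / 100 = -0.103, -0.007 rad / 6.2832 = -0.0011.

Request:
apply_moves:
  increments: [0.006,0.01,0,-0.0011,2,0.006,0.01,-0.01,-0.0011,2,0.006,0.01,-0.04,-0.0011,2,0.006,0.01,-0.07,-0.0011,2,0.006,0.01,-0.09,-0.0011,2,0.006,0.01,-0.096,-0.0011,2,0.006,0.01,-0.1,-0.0011,2,0.006,0.01,-0.102,-0.0011,2,0.006,0.01,-0.103,-0.0011,2,0.006,0.01,-0.1035,-0.0011,2]

```text
t: 24.5
position: [636.6, 152.5, 52.4]
orientation: [0.102, 0.995, 0.0, 0.001]
wrist_force: [0.1, -0.3, -1.1]
finger_gap: 29.7
grip_force: 25.0
```

Request:
apply_moves:
  increments: [0,0,-0.0005,0,2,0,0,-0.0008,0,2,0,0,-0.0008,0,2,0,0,-0.0008,0,2,0,0,-0.0008,0,3.2,0,0,-0.0008,0,4,0,0,-0.0008,0,6,0,0,-0.0008,0,8,0,0,-0.0008,0,8.7,0,0,-0.0008,0,8.7]

```text
t: 25.5
position: [636.0, 152.4, 50.6]
orientation: [0.102, 0.995, -0.0, -0.0]
wrist_force: [0.5, 0.1, 0.1]
finger_gap: 68.6
grip_force: 0.0
```

In the tool's units: -24 cm / 100 = -0.24, -20 cm / 100 = -0.2.

Request:
apply_moves:
  increments: [0,0,0.01,0,8.7,0,0,0.04,0,8.7,0,0,0.08,0,8.7,0,0,0.12,0,8.7,-0.01,-0.04,0.13,0,8.7,-0.02,-0.08,0.13,0,8.7,-0.03,-0.12,0.13,0,8.7,-0.04,-0.16,0.13,0,8.7,-0.05,-0.2,0.13,0,8.7,-0.06,-0.24,0.13,0,8.7]

```text
t: 26.5
position: [575.6, -89.1, 181.7]
orientation: [0.102, 0.995, -0.0, 0.001]
wrist_force: [0.4, 0.0, 0.1]
finger_gap: 87.0
grip_force: 0.0
```

Run:
```python
from h import *
for n in ['scene','side']:
    c=grab(n); s=readout.read_state(); print(n,s['t'],s['position'])
    W=cloud(c).reshape(-1,3)
    for nm,x,y,h in [('stub',460,188,62),('step',519,176,78),('prism',577,164,70),('slim',636,152,90)]:
        m=(abs(W[:,2]-h)<4)&(np.hypot(W[:,0]-x,W[:,1]-y)<32)
        if m.sum()>50: print(nm,m.sum(),cv2.minAreaRect(W[m,:2].astype(np.float32)),np.median(W[m,2]))
c=load('scene');cv2.imwrite('pics/f.png',cv2.resize(c['pixels'][130:290,340:480][...,::-1],None,fx=3.7,fy=3.7))
```

```text
scene 26.55 [574.16160111 -93.87898883 181.54665496]
stub 152 ((461.799072265625, 188.1280059814453), (38.90190124511719, 36.9315071105957), 76.17533874511719) 62.232558310918364
step 102 ((520.1594848632812, 177.2738494873047), (28.364444732666016, 31.692420959472656), 61.23768615722656) 77.92125499463327
prism 216 ((577.4275512695312, 164.29031372070312), (36.3090934753418, 39.00066375732422), 78.36735534667969) 69.99387824577389
slim 133 ((636.6934204101562, 153.3748016357422), (28.47355079650879, 28.291484832763672), 40.32065200805664) 89.71965788242983
side 26.6 [574.97434132 -91.46220544 181.54247376]
stub 140 ((458.607421875, 185.85250854492188), (36.64919662475586, 37.988643646240234), 69.03893280029297) 60.71863556292584
step 77 ((519.350830078125, 174.32095336914062), (27.6569766998291, 27.49560546875), 27.092302322387695) 76.74722105595413
prism 143 ((578.6776123046875, 161.0088348388672), (38.8568115234375, 34.65189743041992), 75.05314636230469) 68.64866956327683
```

View pics/f.png

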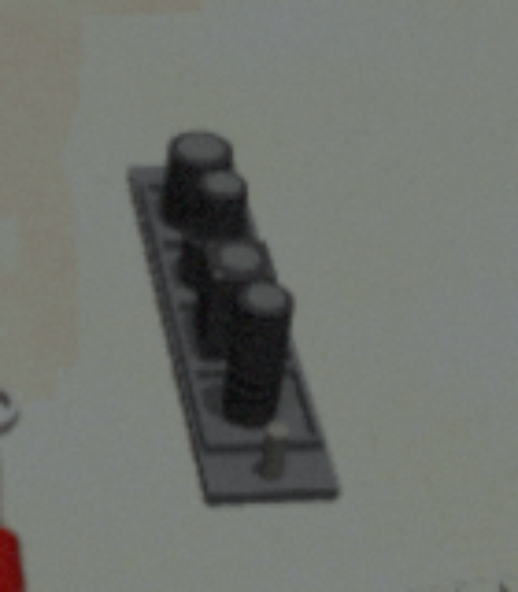

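All four stand upright in their cells. From the tray post at (275,455) the order is slim (262,300), prism (240,260), stepped (222,185) and stub (200,150). The top heights 90, 70, 78 and 62 match pieces resting on the cell floor at 10 mm.

```bash
python3 -c "
from station import sign_off
print(sign_off())"
```

```text
the job is handed in; nothing more can be done
None
```

The four optics stand upright in the tray in reverse order (slim, prism, stepped, stub from the tray's post), and the job was handed in at about 27 s; the sign-off gave no verdict.

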